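Set the inspection mirror and hold it on the marker

ROBOT

A 7-joint arm with a two-finger parallel gripper is mounted at the origin on a cart in front of the work surface, level with it; the furniture and walls round the work are solid. World frame = base frame: x ahead of the robot, y to its left, z up, the work surface at z = 0. Lengths are in m, angles in rad, forces in N, time in s.
With the tool pointing down it reaches from about 0.425 to 0.925 m from the base axis. Payload 6.8 kg.
Tool frame: the origin (TCP) lies midway between the tips of the shut fingers; the grasp point (between the pads) lies 19 mm behind it; z points along the fingers, y is the line along which they close (so a half turn about z gives the same grasp; the last joint's range is limited). The gripper opens to 85 mm and grips with 20 to 120 N. Pads are 22 mm wide; open, the fingers measure 114 mm over their backs; the gripper's body (76 mm by 85 mm) begins 54 mm behind the grasp point. The pads swing forward as they close: fully open they stand 13 mm farther back than shut.
Start: joints at [-1.409, 0.477, 0.022, 1.555, -0.011, 1.109, -0.083], TCP at [0.18, 0.651, 0.231] pointing down, gripper open.
Joint ranges: [-2.96, 2.96], [-0.34, 2.1], [-1.41, 1.46], [0.24, 2.44], [-1.37, 4.51], [0.17, 1.92], [-2.96, 2.96]. Speed limits (rad/s): [2.39, 2.39, 3.14, 3.14, 3.14, 3.14, 3.14].

INTERFACE

Orientations are given as a unit quaternion [w, x, y, z].
In Python, from station import * gives the robot as it stands. The module is installed in compiled form; this text tells all that it offers.
- The arm moves only by the shell command python3 -m jog 'ROWS' [OPENING] [FORCE]. ROWS is JSON, a list of rows, each an object of numbers: "x", "y", "z": the shift along the tool's x, y, z in m; "ax", "ay", "az": the turn, a rotation vector about the tool's x, y, z in rad. In form: [{"x": .., "y": .., "z": .., "ax": .., "ay": .., "az": ..}, ...]. A call has 1 to 12 rows; each row is the pose to reach, as a shift and turn from the pose commanded when the call began, along the tool's axes at that moment; what a row does not reach only later rows make up. A row lasts 1/10 s, in which the tool goes at most 50 mm and 8.59 degrees, less where a joint would pass 70% of its speed; a pose out of reach is approached as far as the arm can. A call with a gripper value outside its range is refused whole. OPENING is the opening, from 0 (shut) to 1 (fully open), set as the call begins (- or left out, the last holds). The fingers move at their own pace and stop on an object; FORCE is the grip in N (left out, the last holds). Time passes only in rows, so rows that repeat a pose let the fingers close. It gives the time, the measured TCP pose, the force, the opening and the grip force at its end, in the units of the state.
- get_obs(): the state, without advancing time (a new reading comes with each control period).
- read_camera(name): name is "side" or "top"; returns the picture (400x640x3 uint8, red, green, blue); there is no depth.
- camera_params(name): a dict with "K" (3x3 intrinsics, pixels), "origin" and "attitude" of the camera in the world. Camera axes: x right, y up, looking along -z (the intrinsics and any distortion apply to the point x, -y, -z); pixel columns grow to the right and rows downward; lengths in m; the calibration is good to about 2 mm. A picture is of the moment at which its call begins. camera_params takes no time and is no camera call.
- hand_in(): hands the job in; it is judged then, once.
The state is a dict: "t": time; "q": joint angles; "joint_vel": joint speeds; "joint_torque": joint torques, N m; "eef_pos": TCP position; "tool_rot": TCP orientation; "contact_force": force on the tool from outside, world axes, zero at the start; "torque": the same for the moment, N m; "gripper_width": opening from 0.0 (shut) to 1.0 (fully open); "grasp_force": force on a finger pad.
Only numpy, scipy, OpenCV 4.12 (cv2) and the standard library are available. Lean on these libraries where they do the work, as an engineer would, in place of code of your own. Each camera call takes 0.05 s, during which the arm holds its last target. There are 200 camera calls.

TASK

Take the flat mirror by its orange handle out of the wooden storage block and slide it edgewise, glass towards the inspection camera, fully home into the slot of the blue swivel mount. Then, with the mirror still in your grip, turn it and the mount together against the light return spring until the camera, looking at the middle of the glass, sees the middle of the round yellow marker reflected there, and finish while still holding the mirror steady at that angle. Leave the case, the bottle, the dish and the eyepiece where they stand.

Things in the scene. Friction and masses are not known exactly. Their poses are not given: they have to be found in the camera images.
- mirror_grip (a point): Middle of the orange handle (14 mm thick in x, 28 wide in y, 40 high) of the loose mirror (56 to 112 g). x points out of the glass face, y along the width, z up. Below it a black plate 6 mm thick, 64 wide, 78 high has the glass (54 x 50 mm, middle 48 mm below this point) on its +x side; its lower edge is 98 mm below this point. At first its lower 22 mm stand in the storage block.
- mirror_foot (a point): Middle of the lower edge of the mirror's plate, 98 mm below the handle's middle; same axes as the handle point (x out of the glass face).
- slot_floor (a point): Middle of the floor of the blue swivel mount's slot, on the vertical turning axis, 28 mm above the bench. Turns with the mount: x across the slot (towards the camera at rest), y along it, z up. Slot 8 mm wide, 66 long, 18 deep; above it flared steel lips widen to 16 x 74 mm, 51 mm above the bench. 1 mm play on each side of the mirror's plate. Mount block 32 x 86 mm on a 92 mm turntable.
- mount (a joint): Mount angle, rad: 0 at rest, slot x axis at the camera lens; grows counter-clockwise from above, towards the marker; stop at 1.5. A spring (0.06 N m/rad, 0.009 N m at rest) turns it back. Needed: half the angle, from above at the axis, between the directions to lens and marker (0.5 to 1.05). By its play the mount may lag 0.03 behind the mirror; the mount's angle counts.
- sightline (a point): Imaginary pointer, nothing to see or touch: a point on the mount's turning axis at the height of the glass's middle when seated (78 mm above the bench). Its x axis is the camera's line of sight after reflection at the mount's present angle (it turns twice as far as the mount), z up.
- camera_lens (a point): Front of the black inspection camera's lens, 125 mm from the mount's turning axis, 78 mm above the bench. An aluminium rail joins the camera to the mount's foot (one fixed rig, placed and turned anew in each run); it looks level at the turning axis. Body 44 mm wide, top 100 mm above the bench.
- marker_centre (a point): Middle of the marker: upright yellow disc, 40 mm diameter, with a black ring, on a thin post with a round dark foot (52 mm diameter), fixed to the bench; 78 mm above the bench, 100 to 190 mm from the mount's turning axis.
- block: Wooden storage block, 44 x 92 x 34 mm, fixed; origin in the middle of its underside, slot along its y axis, 8 x 66 mm and 22 mm deep, its floor 12 mm above the bench.
- case_40: Bystander: white screw-top case with black cap, 39 mm across, 55 mm high; origin in the middle of its underside.
- stain_a: Bystander: brown dropper bottle, 37 mm across, 107 mm high; origin in the middle of its underside.
- dish_1: Bystander: round petri dish, 60 mm across, 14 mm high; origin in the middle of its underside.
- eyepiece: Bystander: black and white eyepiece, 37 mm across, 42 mm high; origin in the middle of its underside.
Not all that is in view belongs to the job. Leave any pink or red look-alike of the part that bears mirror_grip alone. Of the things that look like the part that bears marker_centre, take the one that is farthest to the robot's right at the start.

How it is judged:
On the way:
1. the mirror stands fully home in the mount's slot, glass towards the camera (z of mirror_foot in the frame of slot_floor between -0.003 and 0.003 m and horizontal distance between mirror_foot and slot_floor below 0.005 m and angle between mirror_foot's own z axis and vertical below 0.08 rad and angle between the x axis of mirror_foot and the x axis of slot_floor, either way round below 0.06 rad and x of camera_lens in the frame of mirror_foot above 0.02 m), for 0.2 s.
At the end, for the whole second after the job is handed in: Mirror in the slot, glass to the camera: lower edge within 3 mm of the floor, 5 mm of its middle, upright to 0.08 rad, along the slot to 0.06; the reflected line of sight passes within 16 mm sideways of the disc's middle; mount slower than 0.1 rad/s; fingers press the mirror over 1 N (all of step 1 and y of marker_centre in the frame of sightline between -0.016 and 0.016 m and x of marker_centre in the frame of sightline above 0.05 m and velocity of joint mount between -0.1 and 0.1 rad/s and contact force between the fingers and mirror above 1 N); the arm keeps its last pose, push and grip.
It fails at once if a bystander (case, bottle, dish or eyepiece) is moved more than 25 mm (distance of any of case_40, stain_a, dish_1, eyepiece from where it was at the start of the episode above 0.025 m).
It also fails if it takes over 48 s, if anything falls off the work surface, if the arm or the gripper's body presses on something with over 40 N, if the wrist force passes 120 N, or if a joint passes its speed limit or range.

## Working session

There is one attempt and no reset: what is moved stays moved. The work goes in short steps, Python scripts to look and compute and a shell command to move; the robot and the scene stay as the last step left them, time stands still between calls to the robot, and variables do not carry over. Pictures are saved under pics/ and viewed, at most 10 in all, crops included, and the job is handed in when it is done.

```bash
mkdir -p pics
python3 - <<'E'
from station import *
import cv2,numpy as np
o=get_obs(); print({k:np.round(o[k],3) for k in ['t','q','eef_pos','tool_rot','gripper_width']})
for n in ['side','top']:
    im=read_camera(n); cv2.imwrite(f'pics/{n}0.png',im[:,:,::-1]); p=camera_params(n); print(n,p)
E
```

```text
{'t': np.float64(0.0), 'q': array([-1.409,  0.478,  0.022,  1.556, -0.011,  1.109, -0.083]), 'eef_pos': array([0.18, 0.65, 0.23]), 'tool_rot': array([-0.   ,  0.134,  0.991, -0.001]), 'gripper_width': np.float64(1.002)}
side {'K': array([[477.55666298,   0.        , 320.64962145],
       [  0.        , 477.55666298, 203.27895662],
       [  0.        ,   0.        ,   1.        ]]), 'origin': array([0.41380344, 0.75302859, 1.18100385]), 'attitude': array([-0.06869139, -0.02447952,  0.25592118,  0.96394325])}
top {'K': array([[394.97740398,   0.        , 327.61921402],
       [  0.        , 394.97740398, 197.5889258 ],
       [  0.        ,   0.        ,   1.        ]]), 'origin': array([0.32975932, 0.13279998, 1.07034696]), 'attitude': array([ 0.70650665,  0.05534642, -0.06228971, -0.70278384])}
```

View pics/side0.png

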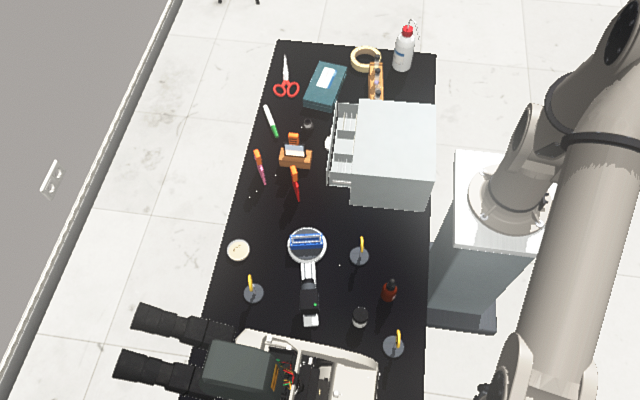

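View pics/top0.png

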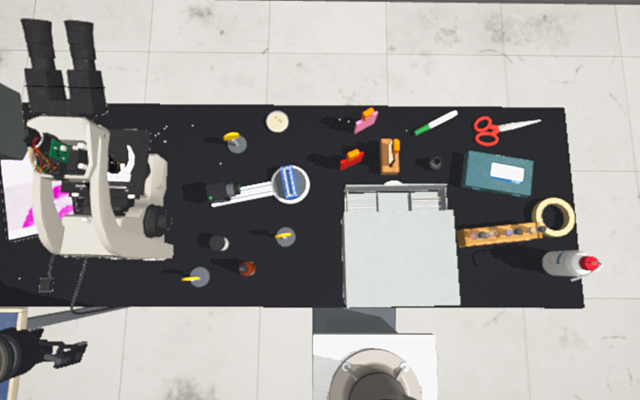

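The top view has left as robot +y. Mirror candidates are orange (295,140 side / 390,155 top), a pink-plate decoy (258,165 / 367,120) and a red-plate decoy (295,180 / 352,158); the orange handle in the wooden block is the target. Marker candidates in the top view are (232,137), (287,236) and (190,277). Farthest right is (287,236). Next I check the choice in close crops.

```bash
cat > h.py <<'E'
from station import *
import cv2,numpy as np
from scipy.spatial.transform import Rotation as R
def P(n):
    p=camera_params(n); q=p['attitude']; return p['K'],p['origin'],R.from_quat([q[1],q[2],q[3],q[0]]).as_matrix()
def ray(n,u,v):
    K,o,M=P(n); d=np.linalg.solve(K,[u,v,1]); return o,M@(d*[1,-1,-1])
def onz(n,u,v,z):
    o,d=ray(n,u,v); return o+d*(z-o[2])/d[2]
def proj(n,X):
    K,o,M=P(n); c=M.T@(np.asarray(X)-o); c=K@(c*[1,-1,-1]); return c[:2]/c[2]
def tri(a,b):
    o1,d1=ray('side',*a); o2,d2=ray('top',*b); s=np.linalg.lstsq(np.c_[d1,-d2],o2-o1,rcond=None)[0]
    p,q=o1+s[0]*d1,o2+s[1]*d2; return (p+q)/2,np.linalg.norm(p-q)
E
python3 - <<'E'
from h import *
s=cv2.imread('pics/side0.png');t=cv2.imread('pics/top0.png')
a=cv2.resize(s[120:210,240:340],(400,360),interpolation=2)
b=cv2.resize(t[95:185,340:440],(400,360),interpolation=2)
cv2.imwrite('pics/c1.png',np.hstack([a,b]))
a=cv2.resize(s[220:340,230:350],(400,400),interpolation=2)
b=cv2.resize(t[140:260,195:315],(400,400),interpolation=2)
cv2.imwrite('pics/c2.png',np.hstack([a,b]))
for nm,a,b in [('cabinet TL corner',(357,102),(459,209)),('cab far',(436,103),(461,305)),('cab front',(352,203),(344,209)),('shelf edge',(330,185),(345,185)),('handle',(294,137),(392,144))]: print(nm,tri(a,b))
for nm,p in [('m1',(236,144)),('m2',(286,237)),('m3',(201,277)),('mount',(291,184)),('block',(390,157))]: print(nm,onz('top',*p,0.005))
E
```

```text
cabinet TL corner (array([ 0.46085884, -0.19499123,  0.12278034]), np.float64(0.004190000831374743))
cab far (array([ 0.24207375, -0.1696804 ,  0.1786963 ]), np.float64(0.00034550887782122523))
cab front (array([0.45553719, 0.083485  , 0.02840546]), np.float64(0.038307506959675816))
shelf edge (array([0.51149634, 0.08322987, 0.10607613]), np.float64(0.024956067179203314))
handle (array([ 0.61758976, -0.03246879,  0.13970814]), np.float64(0.0052929772238566155))
m1 [0.65904604 0.37920033 0.005     ]
m2 [0.40081302 0.23406955 0.005     ]
m3 [0.29446924 0.45570848 0.005     ]
mount [0.5461448  0.22351988 0.005     ]
block [ 0.62470651 -0.05070987  0.005     ]
```

View pics/c1.png

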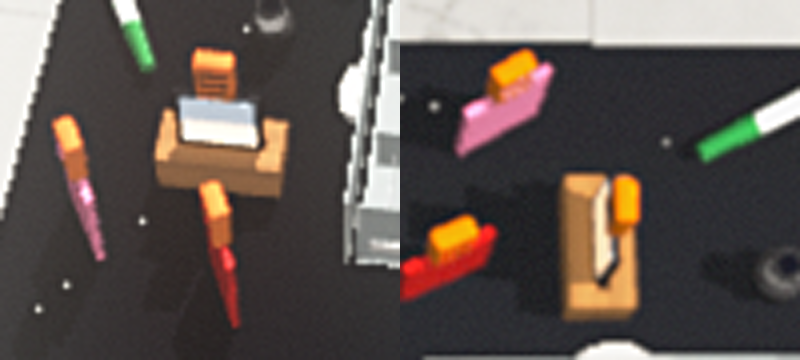

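View pics/c2.png

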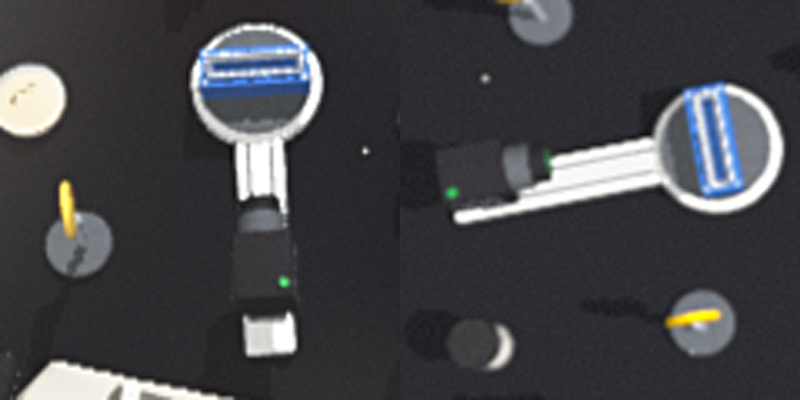

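The crops confirm the orange handle with black plate in the wooden block, with its glass facing image-left (+y). The camera is on the +y side of the mount. The marker at (286,237) lies CCW of the lens by about 79°, so half is about 0.69 rad, within the stated range. Now a finer measurement.

Run:
```python
from h import *
im={n:np.mean([read_camera(n).astype(float) for _ in range(4)],0).astype(np.uint8) for n in('side','top')}
np.savez('im0.npz',**im)
def c(n,u,v,w=50,h=37): 
    print(n,u-25,v-18); return cv2.resize(im[n][v-18:v-18+h,u-25:u+25,::-1],None,fx=8,fy=8,interpolation=cv2.INTER_CUBIC)
cv2.imwrite('pics/z1.png',np.vstack([np.hstack([c('side',306,244),c('top',291,184)]),np.hstack([c('side',295,151),c('top',390,155)])]))
H={n:cv2.cvtColor(im[n],cv2.COLOR_RGB2HSV) for n in im}
def comps(n,lo,hi,nm,mn=15):
    k,l,s,ce=cv2.connectedComponentsWithStats(cv2.inRange(H[n],lo,hi))
    print(nm,n,[(s[i,4],np.round(ce[i],1).tolist(),s[i,:4].tolist()) for i in range(1,k) if s[i,4]>=mn])
for n in im:
    comps(n,(105,120,60),(125,255,255),'blue'); comps(n,(20,150,120),(35,255,255),'yellow',6); comps(n,(5,150,60),(19,255,255),'orange')
```

```text
side 281 226
top 266 166
side 270 133
top 365 137
blue side [(np.int32(18), [304.1, 234.1], [297, 234, 16, 2]), (np.int32(51), [306.0, 238.9], [294, 238, 25, 3]), (np.int32(173), [306.2, 245.5], [290, 242, 33, 8])]
yellow side [(np.int32(35), [361.5, 243.6], [360, 236, 4, 16]), (np.int32(43), [249.7, 282.2], [248, 274, 4, 17]), (np.int32(21), [398.2, 333.3], [397, 329, 4, 10]), (np.int32(18), [397.8, 343.5], [397, 340, 3, 8]), (np.int32(6), [289.7, 387.2], [289, 385, 2, 5])]
orange side [(np.int32(88), [293.2, 138.0], [288, 132, 11, 13]), (np.int32(60), [257.5, 157.2], [253, 149, 9, 16]), (np.int32(76), [293.9, 173.7], [290, 165, 8, 17]), (np.int32(133), [388.1, 293.1], [383, 283, 14, 18]), (np.int32(85), [274.2, 378.1], [271, 365, 8, 26])]
blue top [(np.int32(23), [285.5, 165.5], [279, 164, 14, 4]), (np.int32(49), [293.9, 180.2], [291, 168, 7, 26]), (np.int32(55), [283.2, 182.5], [280, 170, 7, 26]), (np.int32(57), [288.8, 181.5], [286, 170, 7, 24]), (np.int32(24), [292.0, 196.9], [286, 195, 12, 4])]
yellow top [(np.int32(31), [368.4, 111.8], [365, 109, 8, 7]), (np.int32(102), [230.8, 135.6], [223, 132, 17, 9]), (np.int32(38), [396.5, 144.5], [395, 140, 4, 10]), (np.int32(40), [353.4, 153.1], [349, 150, 10, 7]), (np.int32(44), [282.3, 235.0], [275, 233, 16, 5]), (np.int32(47), [188.7, 278.2], [182, 277, 17, 4])]
orange top [(np.int32(64), [366.6, 113.0], [362, 107, 13, 14]), (np.int32(358), [389.2, 156.2], [381, 139, 19, 34]), (np.int32(19), [36.6, 150.4], [33, 148, 8, 7]), (np.int32(83), [352.3, 155.1], [347, 148, 13, 14]), (np.int32(22), [46.5, 160.0], [42, 155, 9, 11]), (np.int32(250), [483.9, 236.1], [461, 228, 66, 18]), (np.int32(22), [458.8, 238.4], [457, 232, 4, 13]), (np.int32(47), [536.4, 235.5], [529, 233, 14, 6]), (np.int32(100), [248.2, 268.2], [240, 262, 16, 14])]
```

View pics/z1.png

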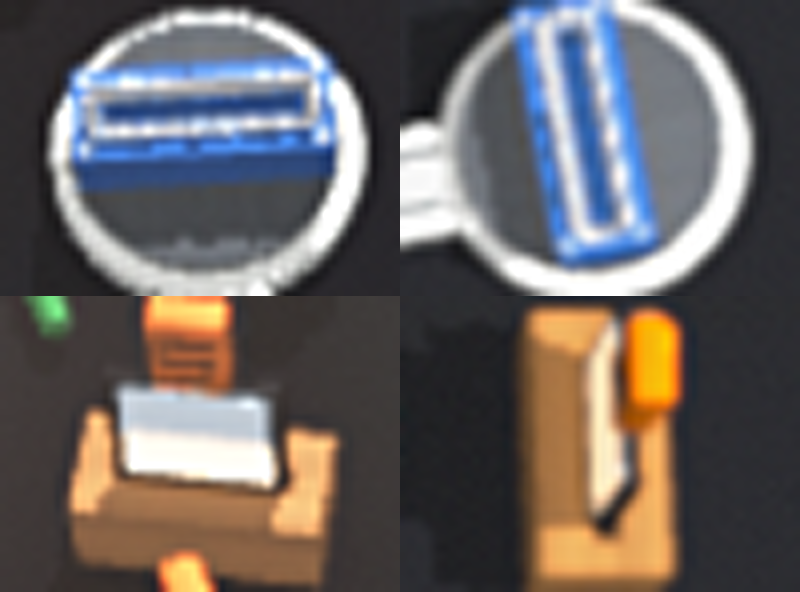

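Run:
```python
from h import *
im=np.load('im0.npz')
px=lambda off,l:(off[0]+(l[0]+.5)/8-.5,off[1]+(l[1]+.5)/8-.5)
S=(281,226);T=(266,166);SB=(270,133);TB=(365,137)
print('lips tri',tri(px(S,(201,105)),px(T,(186.5,129))),'blue tri',tri(px(S,(203,107.5)),px(T,(186,129))))
print('blue @.046',onz('side',*px(S,(203,107.5)),.046),onz('top',*px(T,(186,129)),.046))
an=lambda d:np.degrees(np.arctan2(d[1],d[0]))
for n,o,a,b,z in [('side',S,(75,72),(328,58),.046),('side',S,(80,158),(330,142),.046),('top',T,(115,8),(165,262),.046),('top',T,(205,0),(258,245),.046)]:
    d=onz(n,*px(o,a),z)-onz(n,*px(o,b),z); print('mount y dir',n,an(d)%180,np.linalg.norm(d[:2]))
print('handle top',onz('top',396.5,144.5,.13))
h=onz('top',396.5,144.5,.13); h[2]=.11; print('exp side',proj('side',h))
for n,o,a,b,z in [('side',SB,(75,552),(320,585),0.),('top',TB,(278,40),(278,275),.034),('top',TB,(280,30),(280,100),.13)]:
    d=onz(n,*px(o,a),z)-onz(n,*px(o,b),z); print('block dir',n,an(d)%180,np.linalg.norm(d[:2]))
print('block top c',onz('top',*px(TB,(210,147)),.034))
# turntable ring via ellipse, per view
for n,c in [('side',(307,245)),('top',(291,184))]:
    g=cv2.cvtColor(im[n],cv2.COLOR_RGB2GRAY)[c[1]-26:c[1]+27,c[0]-26:c[0]+27]
    th=np.linspace(0,2*np.pi,72,endpoint=False);pts=[]
    for t in th:
        r=np.arange(22,12,-.25);v=cv2.remap(g,(26+r*np.cos(t)).astype(np.float32),(26+r*np.sin(t)).astype(np.float32),1).ravel()
        i=np.argmax(v>110)
        if 4<i: pts.append((c[0]+r[i]*np.cos(t),c[1]+r[i]*np.sin(t)))
    e=cv2.fitEllipse(np.array(pts,np.float32));print(n,len(pts),e,[np.round(onz(n,*e[0],z),4) for z in(.0,.012)])
for s,t in [((361.5,243.6),(282.3,235)),((249.7,282.2),(230.8,135.6))]:print('marker',tri(s,t),onz('side',*s,.078),onz('top',*t,.078))
print('case',onz('top',219,243,.055),'tool yaw',R.from_quat(np.roll(get_obs()['tool_rot'],-1)).as_matrix()[:,1])
```

```text
lips tri (array([0.54393076, 0.22537547, 0.0493463 ]), np.float64(0.001214293365884303)) blue tri (array([0.54366476, 0.22567941, 0.04851077]), np.float64(0.0003418898681562527))
blue @.046 [0.54412227 0.22446717 0.046     ] [0.54401767 0.22593283 0.046     ]
mount y dir side 11.520131315297 0.08369152761753847
mount y dir side 12.040084095898333 0.0817286348855396
mount y dir top 12.192172209853387 0.08753284575858519
mount y dir top 12.96912561558961 0.0848172389448707
handle top [ 0.62214082 -0.04598653  0.13      ]
exp side [293.02373075 139.12191784]
block dir side 179.17679588003887 0.08888271762370606
block dir top 178.5271394524444 0.08232578091650322
block dir top 178.52111098096594 0.022475392378694926
block top c [ 0.62247182 -0.04804973  0.034     ]
side 64 ((306.5353698730469, 245.1068115234375), (37.09252166748047, 39.56340026855469), 82.46066284179688) [array([0.5449, 0.2209, 0.    ]), array([0.5435, 0.2263, 0.012 ])]
top 64 ((289.9172668457031, 184.18153381347656), (38.63827896118164, 39.4412956237793), 78.19031524658203) [array([0.5466, 0.2269, 0.    ]), array([0.5442, 0.2259, 0.012 ])]
marker (array([0.399622  , 0.23582857, 0.08541072]), np.float64(0.0014914564981505932)) [0.3987851  0.23245957 0.078     ] [0.40089274 0.23649831 0.078     ]
marker (array([0.65658992, 0.37532412, 0.08431135]), np.float64(0.0008467148481108086)) [0.65755881 0.37326581 0.078     ] [0.65912325 0.37682901 0.078     ]
case [0.38134591 0.39967546 0.055     ] tool yaw [ 2.66583459e-01  9.63811830e-01 -1.22467210e-04]
```

Axis (0.544, 0.2255), checked: lips triangulate at z = 0.049 against 0.051 given, and both views agree to 1.5 mm. Slot y is at 12.2°, so the lens is at 102°. The marker is at (0.400, 0.235), 0.145 m away at 176°, which gives a needed angle of about 0.646 rad. The mirror handle is at (0.622, -0.047) with its x axis at about 89°.

```bash
cat >> h.py <<'E'
def plan(*wps):
    "wps: (x,y,z,yaw_deg of tool y) -> tool-frame shifts, tool kept pointing down"
    o=get_obs(); M=R.from_quat(np.roll(o['tool_rot'],-1)).as_matrix(); p=np.array(o['eef_pos'])
    print('t',round(float(o['t']),2),'at',np.round(p,4),'yaw',round(float(np.degrees(np.arctan2(M[1,1],M[0,1]))),2),'tilt',np.round(M[:2,2],4),'F',np.round(o['contact_force'],1),'T',np.round(o['torque'],2),'w',np.round(o['gripper_width'],3),'gf',np.round(o['grasp_force'],1))
    for x,y,z,a in wps:
        c,s=np.cos(np.radians(a)),np.sin(np.radians(a)); N=np.array([[-s,c,0],[c,s,0],[0,0,-1.]]) # cols below
        N=np.c_[[-0.,0,0],[c,s,0],[0,0,-1]]; N[:,0]=np.cross(N[:,1],N[:,2])
        print(np.round(M.T@(np.array([x,y,z])-p),4),'turn',np.round(R.from_matrix(M.T@N).as_rotvec(),4))
E
python3 - <<'E'
from h import *
plan((.20,.45,.25,74.5),(.33,.32,.25,80),(.45,.2,.25,85),(.622,-.047,.25,88.9),(.622,-.047,.16,88.9))
E
```

```text
t 0.5 at [0.1799 0.6506 0.2312] yaw 74.54 tilt [-0.     -0.0001] F [ 1.2 -0.3  0.2] T [-0.    0.    0.01] w 1.002 gf 0.0
[-0.0729 -0.1879 -0.0187] turn [-0.0001 -0.      0.0007]
[-0.2328 -0.2786 -0.0187] turn [-0.0001 -0.     -0.0953]
[-0.3805 -0.3622 -0.0187] turn [-1.000e-04 -0.000e+00 -1.826e-01]
[-0.6121 -0.5545 -0.0187] turn [-1.000e-04 -0.000e+00 -2.506e-01]
[-0.6121 -0.5544  0.0713] turn [-1.000e-04 -0.000e+00 -2.506e-01]
```

```bash
python3 -m jog '[{"x":-0.02,"y":-0.045,"z":-0.015},{"x":-0.035,"y":-0.09,"z":-0.02},{"x":-0.055,"y":-0.14,"z":-0.02},{"x":-0.073,"y":-0.185,"z":-0.02},{"x":-0.113,"y":-0.21,"z":-0.02,"az":-0.025},{"x":-0.153,"y":-0.235,"z":-0.02,"az":-0.05},{"x":-0.193,"y":-0.26,"z":-0.02,"az":-0.075},{"x":-0.233,"y":-0.28,"z":-0.02,"az":-0.1},{"x":-0.27,"y":-0.305,"z":-0.02,"az":-0.12},{"x":-0.31,"y":-0.325,"z":-0.02,"az":-0.14},{"x":-0.345,"y":-0.345,"z":-0.02,"az":-0.16},{"x":-0.38,"y":-0.362,"z":-0.02,"az":-0.18}]' 0.5
python3 -c "
from h import *
plan((.622,-.047,.25,88.9),(.622,-.047,.16,88.9))"
```

```text
t 0.5 at [0.1799 0.6506 0.2312] yaw 74.54 tilt [-0.     -0.0001] F [ 1.2 -0.3  0.2] T [-0.    0.    0.01] w 1.002 gf 0.0
[-0.6121 -0.5545 -0.0187] turn [-1.000e-04 -0.000e+00 -2.506e-01]
[-0.6121 -0.5544  0.0713] turn [-1.000e-04 -0.000e+00 -2.506e-01]validation failed for argument at $[0]...
```

Rows probably need all six keys.

```bash
python3 -m jog '[{"x":-0.02,"y":-0.045,"z":-0.015,"ax":0,"ay":0,"az":0},{"x":-0.035,"y":-0.09,"z":-0.02,"ax":0,"ay":0,"az":0},{"x":-0.055,"y":-0.14,"z":-0.02,"ax":0,"ay":0,"az":0},{"x":-0.073,"y":-0.185,"z":-0.02,"ax":0,"ay":0,"az":0},{"x":-0.113,"y":-0.21,"z":-0.02,"ax":0,"ay":0,"az":-0.025},{"x":-0.153,"y":-0.235,"z":-0.02,"ax":0,"ay":0,"az":-0.05},{"x":-0.193,"y":-0.26,"z":-0.02,"ax":0,"ay":0,"az":-0.075},{"x":-0.233,"y":-0.28,"z":-0.02,"ax":0,"ay":0,"az":-0.1},{"x":-0.27,"y":-0.305,"z":-0.02,"ax":0,"ay":0,"az":-0.12},{"x":-0.31,"y":-0.325,"z":-0.02,"ax":0,"ay":0,"az":-0.14},{"x":-0.345,"y":-0.345,"z":-0.02,"ax":0,"ay":0,"az":-0.16},{"x":-0.38,"y":-0.362,"z":-0.02,"ax":0,"ay":0,"az":-0.18}]' 0.5
python3 -c "
from h import *
plan((.622,-.047,.25,88.9),(.622,-.047,.16,88.9))"
```

```text
t: 1.7
eef_pos: [0.4508, 0.1987, 0.2517]
tool_rot: [0.0, 0.045, 0.999, 0.0]
contact_force: [-1.1, 1.1, 0.7]
gripper_width: 0.496
grasp_force: 0.0
t 1.7 at [0.4508 0.1987 0.2517] yaw 84.86 tilt [0.0006 0.0006] F [-1.1  1.1  0.7] T [ 0.02 -0.02 -0.03] w 0.496 gf 0.0
[-0.1926 -0.2294  0.0016] turn [ 0.0006  0.0006 -0.0705]
[-0.1925 -0.2295  0.0916] turn [ 0.0006  0.0006 -0.0705]
```

```bash
python3 -m jog '[{"x":-0.025,"y":-0.03,"z":0,"ax":0,"ay":0,"az":-0.01},{"x":-0.05,"y":-0.06,"z":0,"ax":0,"ay":0,"az":-0.02},{"x":-0.08,"y":-0.095,"z":0,"ax":0,"ay":0,"az":-0.03},{"x":-0.11,"y":-0.13,"z":0,"ax":0,"ay":0,"az":-0.04},{"x":-0.14,"y":-0.165,"z":0,"ax":0,"ay":0,"az":-0.055},{"x":-0.17,"y":-0.2,"z":0,"ax":0,"ay":0,"az":-0.07},{"x":-0.19,"y":-0.225,"z":0.01,"ax":0,"ay":0,"az":-0.07},{"x":-0.1925,"y":-0.2295,"z":0.04,"ax":0,"ay":0,"az":-0.07},{"x":-0.1925,"y":-0.2295,"z":0.07,"ax":0,"ay":0,"az":-0.07},{"x":-0.1925,"y":-0.2295,"z":0.09,"ax":0,"ay":0,"az":-0.07},{"x":-0.1925,"y":-0.2295,"z":0.09,"ax":0,"ay":0,"az":-0.07}]' 0.5
python3 - <<'E'
from h import *
plan((.622,-.047,.095,88.9))
s=read_camera('side')[:,:,::-1];t=read_camera('top')[:,:,::-1]
a=cv2.resize(s[105:195,240:340],(400,360),interpolation=2)
b=cv2.resize(t[105:195,340:440],(400,360),interpolation=2)
cv2.imwrite('pics/g1.png',np.hstack([a,b]))
E
```

```text
t: 2.8
eef_pos: [0.6187, -0.0452, 0.1584]
tool_rot: [-0.003, 0.01, 1.0, -0.0]
contact_force: [-0.4, 0.5, -1.1]
gripper_width: 0.507
grasp_force: 0.0
t 2.8 at [ 0.6187 -0.0452  0.1584] yaw 88.87 tilt [-0.0057 -0.0001] F [-0.4  0.5 -1.1] T [ 0.07 -0.02 -0.04] w 0.507 gf 0.0
[-0.0037 -0.0017  0.0633] turn [-0.0002 -0.0057 -0.0006]
```

View pics/g1.png

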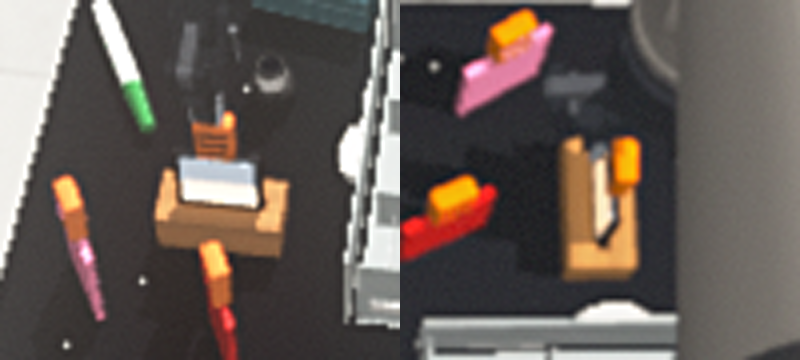

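Run:
```python
from h import *
o=get_obs();p=np.array(o['eef_pos']);M=R.from_quat(np.roll(o['tool_rot'],-1)).as_matrix()
for k in(-.025,0,.025):
    for z in (-.01,-.06):
        X=p+M@[0,k,z]; print(k,z,np.round(X,3),'side crop',(proj('side',X)-[240,105])*4,'top crop',(proj('top',X)-[340,105])*4)
```

```text
-0.025 -0.01 [ 0.621 -0.07   0.172] side crop [214.95511273  52.27743035] top crop [280.12541733 139.81686264]
-0.025 -0.06 [ 0.621 -0.07   0.222] side crop [210.32025741   2.61306095] top crop [299.35612235 112.24878772]
0 -0.01 [ 0.621 -0.045  0.172] side crop [207.81502156  80.91119583] top crop [237.99594991 138.70226806]
0 -0.06 [ 0.621 -0.045  0.222] side crop [202.88485816  31.75966922] top crop [254.88728026 111.06755662]
0.025 -0.01 [ 0.622 -0.02   0.172] side crop [200.53789325 110.09451864] top crop [195.85299049 137.58731653]
0.025 -0.06 [ 0.622 -0.02   0.222] side crop [195.30171357  61.48543607] top crop [210.40340495 109.8859262 ]
```

```bash
python3 -m jog '[{"x":0,"y":-0.001,"z":0.02,"ax":0,"ay":0,"az":0},{"x":0,"y":-0.001,"z":0.04,"ax":0,"ay":0,"az":0},{"x":0,"y":-0.001,"z":0.055,"ax":0,"ay":0,"az":0},{"x":0,"y":-0.001,"z":0.064,"ax":0,"ay":0,"az":0},{"x":0,"y":-0.001,"z":0.064,"ax":0,"ay":0,"az":0}]' 0.5
python3 -c "
from h import *
plan((.622,-.047,.095,88.9))"
```

```text
t: 3.4
eef_pos: [0.6205, -0.0463, 0.0968]
tool_rot: [-0.001, 0.01, 1.0, -0.0]
contact_force: [-0.5, -0.1, 0.1]
gripper_width: 0.501
grasp_force: 0.0
t 3.4 at [ 0.6205 -0.0463  0.0968] yaw 88.88 tilt [-0.001  0.   ] F [-0.5 -0.1  0.1] T [ 0.01 -0.01 -0.01] w 0.501 gf 0.0
[-0.0015 -0.0007  0.0018] turn [-0.     -0.001  -0.0004]
```

```bash
python3 -m jog '[{"x":0,"y":0,"z":0,"ax":0,"ay":0,"az":0},{"x":0,"y":0,"z":0,"ax":0,"ay":0,"az":0},{"x":0,"y":0,"z":0,"ax":0,"ay":0,"az":0},{"x":0,"y":0,"z":0,"ax":0,"ay":0,"az":0},{"x":0,"y":0,"z":0,"ax":0,"ay":0,"az":0},{"x":0,"y":0,"z":0,"ax":0,"ay":0,"az":0},{"x":0,"y":0,"z":0,"ax":0,"ay":0,"az":0},{"x":0,"y":0,"z":0,"ax":0,"ay":0,"az":0}]' 0 60
python3 -c "
from h import *
plan((.622,-.047,.095,88.9))"
```

```text
t: 4.2
eef_pos: [0.6217, -0.0462, 0.0984]
tool_rot: [0.001, 0.01, 1.0, 0.0]
contact_force: [-0.8, 1.5, 5.7]
gripper_width: 0.154
grasp_force: 59.4
t 4.2 at [ 0.6217 -0.0462  0.0984] yaw 88.87 tilt [0.002  0.0006] F [-0.8  1.5  5.7] T [0.36 0.13 0.1 ] w 0.154 gf 59.4
[-0.0003 -0.0008  0.0034] turn [ 0.0006  0.002  -0.0005]
```

```bash
python3 -m jog '[{"x":0,"y":0,"z":-0.008,"ax":0,"ay":0,"az":0},{"x":0,"y":0,"z":-0.018,"ax":0,"ay":0,"az":0},{"x":0,"y":0,"z":-0.03,"ax":0,"ay":0,"az":0},{"x":0,"y":0,"z":-0.05,"ax":0,"ay":0,"az":0},{"x":0,"y":0,"z":-0.08,"ax":0,"ay":0,"az":0},{"x":0,"y":0,"z":-0.11,"ax":0,"ay":0,"az":0},{"x":0,"y":0,"z":-0.14,"ax":0,"ay":0,"az":0},{"x":0,"y":0,"z":-0.14,"ax":0,"ay":0,"az":0},{"x":0,"y":0,"z":-0.14,"ax":0,"ay":0,"az":0}]'
python3 - <<'E'
from h import *
plan((.544,.2255,.235,102.2))
s=read_camera('side')[:,:,::-1];t=read_camera('top')[:,:,::-1]
a=cv2.resize(s[75:195,240:340],(400,480),interpolation=2)
b=cv2.resize(t[65:185,340:440],(400,480),interpolation=2)
cv2.imwrite('pics/g2.png',np.hstack([a,b]))
E
```

```text
t: 5.1
eef_pos: [0.6208, -0.0468, 0.2384]
tool_rot: [0.001, 0.01, 1.0, 0.0]
contact_force: [-1.0, 0.4, -1.0]
gripper_width: 0.149
grasp_force: 58.5
t 5.1 at [ 0.6208 -0.0468  0.2384] yaw 88.84 tilt [0.0014 0.0001] F [-1.   0.4 -1. ] T [-0.02  0.06  0.08] w 0.149 gf 58.5
[0.0823 0.2707 0.0033] turn [-0.      0.0014 -0.2332]
```

View pics/g2.png

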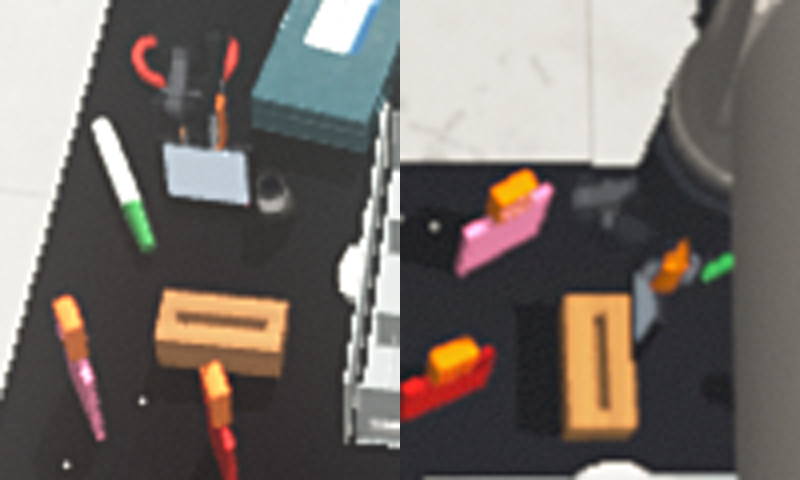

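The mirror came out cleanly and the block slot is empty. I move above the mount.

```bash
python3 -m jog '[{"x":0.007,"y":0.023,"z":0,"ax":0,"ay":0,"az":-0.02},{"x":0.018,"y":0.06,"z":0,"ax":0,"ay":0,"az":-0.06},{"x":0.03,"y":0.1,"z":0,"ax":0,"ay":0,"az":-0.1},{"x":0.042,"y":0.14,"z":0,"ax":0,"ay":0,"az":-0.14},{"x":0.055,"y":0.18,"z":0,"ax":0,"ay":0,"az":-0.18},{"x":0.066,"y":0.22,"z":0,"ax":0,"ay":0,"az":-0.21},{"x":0.077,"y":0.255,"z":0.01,"ax":0,"ay":0,"az":-0.233},{"x":0.082,"y":0.27,"z":0.03,"ax":0,"ay":0,"az":-0.233},{"x":0.082,"y":0.27,"z":0.06,"ax":0,"ay":0,"az":-0.233},{"x":0.082,"y":0.27,"z":0.075,"ax":0,"ay":0,"az":-0.233},{"x":0.082,"y":0.27,"z":0.075,"ax":0,"ay":0,"az":-0.233},{"x":0.082,"y":0.27,"z":0.075,"ax":0,"ay":0,"az":-0.233}]'
python3 - <<'E'
from h import *
plan((.544,.2255,.15,102.2))
im={n:np.mean([read_camera(n).astype(float) for _ in range(3)],0).astype(np.uint8) for n in('side','top')}
np.savez('im1.npz',**im)
a=cv2.resize(im['side'][190:265,272:338,::-1],None,fx=6,fy=6,interpolation=2)
b=cv2.resize(im['top'][130:205,255:321,::-1],None,fx=6,fy=6,interpolation=2)
cv2.imwrite('pics/m1.png',np.hstack([a,b]))
E
```

```text
t: 6.4
eef_pos: [0.5445, 0.2242, 0.1624]
tool_rot: [-0.0, -0.106, 0.994, -0.0]
contact_force: [-0.2, 0.1, -0.2]
gripper_width: 0.158
grasp_force: 58.6
t 6.4 at [0.5445 0.2242 0.1624] yaw 102.13 tilt [-0.0003 -0.0007] F [-0.2  0.1 -0.2] T [0.03 0.02 0.  ] w 0.158 gf 58.6
[0.0002 0.0014 0.0124] turn [-0.0007 -0.0005 -0.0013]
```

View pics/m1.png

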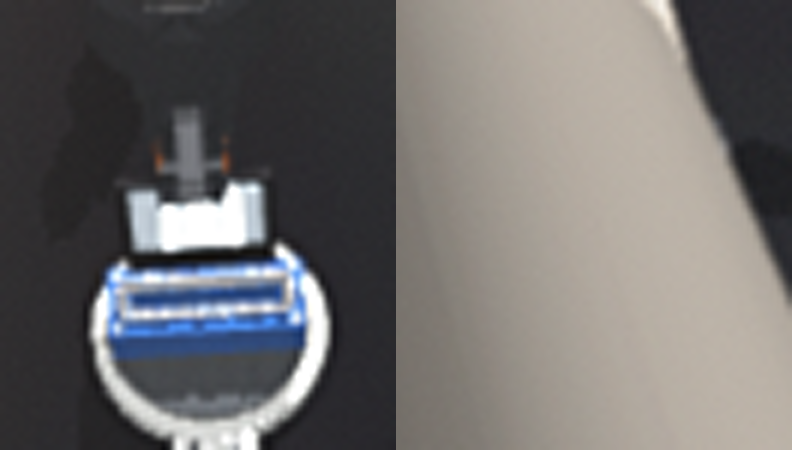

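Run:
```python
from h import *
p=np.array([.5445,.2242,.1624]);ax=np.array([np.cos(np.radians(12.2)),np.sin(np.radians(12.2))]);n=np.array([-ax[1],ax[0]])
f=lambda l,z:onz('side',272+(l[0]+.5)/6-.5,190+(l[1]+.5)/6-.5,z)[:2]
zt=p[2]+.0116
for nm,a,b,z in [('glass bottom',(133,250),(270,243.5),zt-.073),('glass top',(127,190),(268,182),zt-.023),('lips far',(118,282),(292,268),.051),('lips near',(120,325),(300,305),.051),('lips C',(118,302),(297,288),.051)]:
    A,B=f(a,z),f(b,z); c=(A+B)/2; d=A-B; print(nm,c,'w',np.linalg.norm(d),'ang',np.degrees(np.arctan2(d[1],d[0]))%180,'along/across vs TCP',np.dot(c-p[:2],ax)*1e3,np.dot(c-p[:2],n)*1e3)
```

```text
glass bottom [0.54342942 0.22751763] w 0.057678413946031334 ang 11.023351383491338 along/across vs TCP -0.3453002914602244 3.468941847452729
glass top [0.54346087 0.22490941] w 0.05730962905803835 ang 11.64125186962705 along/across vs TCP -0.8657455716435702 0.9129833890280242
lips far [0.54566642 0.21658849] w 0.07636843022281462 ang 13.10845038106912 along/across vs TCP -0.4684248092148156 -7.6861047438983086
lips near [0.54040173 0.23531308] w 0.0786222412575189 ang 15.000360763214648 along/across vs TCP -1.6572473716618683 11.728163736772938
lips C [0.54303453 0.22599035] w 0.07824869217059634 ang 12.952991175533263 along/across vs TCP -1.0540250820083987 2.059607123431338
```

The side view shows the mirror centred along the slot to about 0.5 mm, glass facing the camera, and about 1.5 mm short across the slot. The arm hides the top view. I correct that and lower into the slot.

```bash
python3 -m jog '[{"x":0,"y":0.0015,"z":0.008,"ax":0,"ay":0,"az":0},{"x":0,"y":0.0015,"z":0.016,"ax":0,"ay":0,"az":0},{"x":0,"y":0.0015,"z":0.021,"ax":0,"ay":0,"az":0},{"x":0,"y":0.0015,"z":0.025,"ax":0,"ay":0,"az":0},{"x":0,"y":0.0015,"z":0.029,"ax":0,"ay":0,"az":0},{"x":0,"y":0.0015,"z":0.033,"ax":0,"ay":0,"az":0},{"x":0,"y":0.0015,"z":0.036,"ax":0,"ay":0,"az":0},{"x":0,"y":0.0015,"z":0.036,"ax":0,"ay":0,"az":0}]'
python3 -c "
from h import *
plan((.5437,.2257,.1144,102.2))"
```

```text
t: 7.5
eef_pos: [0.5436, 0.2264, 0.1258]
tool_rot: [-0.0, -0.106, 0.994, -0.0]
contact_force: [-0.5, -0.7, -0.2]
gripper_width: 0.158
grasp_force: 58.5
t 7.5 at [0.5436 0.2264 0.1258] yaw 102.21 tilt [-0.0007 -0.0005] F [-0.5 -0.7 -0.2] T [-0.15 -0.03 -0.01] w 0.158 gf 58.5
[ 0.     -0.0007  0.0114] turn [-0.0003 -0.0008  0.0001]
```

```bash
python3 -m jog '[{"x":0,"y":0,"z":0.003,"ax":0,"ay":0,"az":0},{"x":0,"y":0,"z":0.006,"ax":0,"ay":0,"az":0},{"x":0,"y":0,"z":0.008,"ax":0,"ay":0,"az":0},{"x":0,"y":0,"z":0.01,"ax":0,"ay":0,"az":0},{"x":0,"y":0,"z":0.012,"ax":0,"ay":0,"az":0},{"x":0,"y":0,"z":0.013,"ax":0,"ay":0,"az":0},{"x":0,"y":0,"z":0.013,"ax":0,"ay":0,"az":0}]'
python3 -c "
from h import *
plan((.5437,.2257,.1144,102.2))"
```

```text
t: 8.2
eef_pos: [0.544, 0.2266, 0.1143]
tool_rot: [0.0, -0.106, 0.994, 0.0]
contact_force: [-2.6, -2.5, 9.0]
gripper_width: 0.15
grasp_force: 60.1
t 8.2 at [0.544  0.2266 0.1143] yaw 102.2 tilt [0.0001 0.0006] F [-2.6 -2.5  9. ] T [-0.4   0.75 -0.01] w 0.15 gf 60.1
[ 0.0005 -0.0008 -0.0001] turn [0.0005 0.0002 0.0001]
```

Seated: floor contact at z = 0.1143 as predicted, 9 N. Now I turn.

```bash
python3 -m jog '[{"x":0.0005,"y":-0.0005,"z":0,"ax":0,"ay":0,"az":0},{"x":0.0005,"y":-0.0005,"z":0,"ax":0,"ay":0,"az":-0.03},{"x":0.0005,"y":-0.0005,"z":0,"ax":0,"ay":0,"az":-0.08},{"x":0.0005,"y":-0.0005,"z":0,"ax":0,"ay":0,"az":-0.13},{"x":0.0005,"y":-0.0005,"z":0,"ax":0,"ay":0,"az":-0.18},{"x":0.0005,"y":-0.0005,"z":0,"ax":0,"ay":0,"az":-0.23},{"x":0.0005,"y":-0.0005,"z":0,"ax":0,"ay":0,"az":-0.28},{"x":0.0005,"y":-0.0005,"z":0,"ax":0,"ay":0,"az":-0.32},{"x":0.0005,"y":-0.0005,"z":0,"ax":0,"ay":0,"az":-0.35},{"x":0.0005,"y":-0.0005,"z":0,"ax":0,"ay":0,"az":-0.35}]'
python3 -c "
from h import *
plan((.544,.2262,.1143,140.2)); print(np.round(get_obs()['q'],2))"
```

```text
t: 9.2
eef_pos: [0.5439, 0.2261, 0.1144]
tool_rot: [0.001, -0.278, 0.961, 0.0]
contact_force: [-1.0, -1.1, 6.9]
gripper_width: 0.153
grasp_force: 59.7
t 9.2 at [0.5439 0.2261 0.1144] yaw 122.3 tilt [0.0008 0.0009] F [-1.  -1.1  6.9] T [-0.35  0.49 -0.03] w 0.153 gf 59.7
[-0.0001  0.      0.0001] turn [ 1.000e-04  1.200e-03 -3.125e-01]
[-0.65  0.48  0.2   1.88 -0.13  0.8   1.75]
```

```bash
python3 -m jog '[{"x":0,"y":0,"z":0,"ax":0,"ay":0,"az":-0.03},{"x":0,"y":0,"z":0,"ax":0,"ay":0,"az":-0.08},{"x":0,"y":0,"z":0,"ax":0,"ay":0,"az":-0.13},{"x":0,"y":0,"z":0,"ax":0,"ay":0,"az":-0.18},{"x":0,"y":0,"z":0,"ax":0,"ay":0,"az":-0.23},{"x":0,"y":0,"z":0,"ax":0,"ay":0,"az":-0.27},{"x":0,"y":0,"z":0,"ax":0,"ay":0,"az":-0.295},{"x":0,"y":0,"z":0,"ax":0,"ay":0,"az":-0.31},{"x":0,"y":0,"z":0,"ax":0,"ay":0,"az":-0.31},{"x":0,"y":0,"z":0,"ax":0,"ay":0,"az":-0.31}]'
python3 - <<'E'
from h import *
plan((.544,.2262,.1143,140.2))
im={n:np.mean([read_camera(n).astype(float) for _ in range(4)],0).astype(np.uint8) for n in('side','top')}
np.savez('im2.npz',**im)
i0=np.load('im0.npz')
a=cv2.resize(im['side'][215:275,275:341,::-1],None,fx=6,fy=6,interpolation=cv2.INTER_CUBIC)
b=cv2.resize(i0['side'][215:275,275:341,::-1],None,fx=6,fy=6,interpolation=cv2.INTER_CUBIC)
cv2.imwrite('pics/m2.png',np.hstack([a,b]))
E
```

```text
t: 10.2
eef_pos: [0.5442, 0.2259, 0.1144]
tool_rot: [0.001, -0.423, 0.906, -0.0]
contact_force: [-0.8, -1.0, 7.5]
gripper_width: 0.151
grasp_force: 59.7
t 10.2 at [0.5442 0.2259 0.1144] yaw 140.0 tilt [0.0014 0.0006] F [-0.8 -1.   7.5] T [-0.41  0.28 -0.1 ] w 0.151 gf 59.7
[-0.0001  0.0004  0.0001] turn [-0.0007  0.0013 -0.0035]
```

View pics/m2.png

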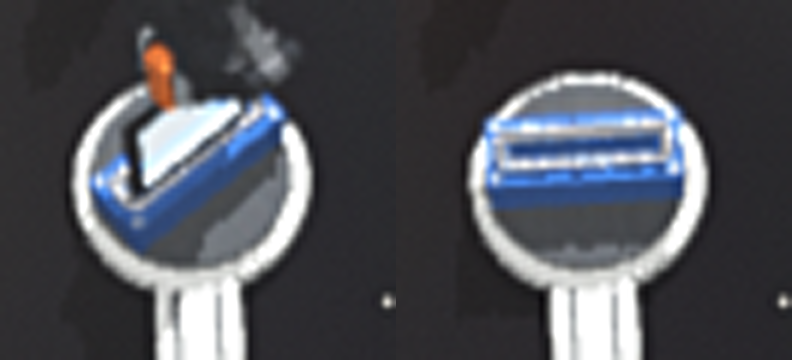

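The left pane shows the mount turned with the mirror seated in it and the glass towards the camera side. I check the mount's angle from its edges and the lens direction from the rail.

Run:
```python
from h import *
an=lambda d:np.degrees(np.arctan2(d[1],d[0]))
f=lambda l,z:onz('side',275+(l[0]+.5)/6-.5,215+(l[1]+.5)/6-.5,z)[:2]
for nm,a,b,z in [('turned near top',(137,232),(288,124),.046),('turned near low',(141,249),(286,140),.035),('rest near top',(96,185),(288,168),.046),('rest near low',(99,206),(288,194),.035)]:
    d=f(b,z)-f(a,z); print(nm,an(-d)%180,np.linalg.norm(d))
t=lambda l:(195+(l[0]-400+.5)/3.333-.5,140+(l[1]+.5)/3.333-.5)
print('rail low edge',an(onz('top',*t((460,217)),.008)-onz('top',*t((655,184)),.008)))
# rail edges by fit in top image, between camera and table
im=np.load('im0.npz');g=cv2.cvtColor(im['top'],cv2.COLOR_RGB2GRAY).astype(float)
L=[]
for u in range(243,270):
    v=np.arange(180,206);c=g[180:206,u];i=np.where(c>110)[0]
    j=i.max(); 
    if j<25: L.append((u,180+j+(c[j]-110)/(c[j]-c[j+1])))
L=np.array(L);k=np.polyfit(L[:,0],L[:,1],1);r=np.abs(np.polyval(k,L[:,0])-L[:,1]).max()
print('rail fit',an(onz('top',243,np.polyval(k,243),.008)-onz('top',270,np.polyval(k,270),.008)),r,len(L))
# camera green led / body, lens from dark-body not measured; axis->marker
ax=np.array([.544,.2258])
for m in([.3996,.2358],[.3988,.2325],[.4009,.2365],[.4008,.2341]):print('marker dir',an(np.array(m)-ax))
```

```text
turned near top 46.52288480858575 0.08292170646098676
turned near low 47.84760505391298 0.08163009874144982
rest near top 13.579273421210393 0.08386371550021217
rest near low 11.997977826655545 0.08283756163059577
rail low edge 100.15477989231181
rail fit 101.8328097786016 0.1115683560819889 27
marker dir 176.0384731174898
marker dir 177.35806049123582
marker dir 175.72378677161367
marker dir 176.68279675964087
```

```bash
python3 -m jog '[{"x":0,"y":0,"z":0,"ax":0,"ay":0,"az":-0.012},{"x":0,"y":0,"z":0,"ax":0,"ay":0,"az":-0.022},{"x":0,"y":0,"z":0,"ax":0,"ay":0,"az":-0.022},{"x":0,"y":0,"z":0,"ax":0,"ay":0,"az":-0.022},{"x":0,"y":0,"z":0,"ax":0,"ay":0,"az":-0.022}]'
python3 - <<'E'
from h import *
plan((.544,.2262,.1143,141.2))
an=lambda d:np.degrees(np.arctan2(d[1],d[0]))
im2=np.mean([read_camera('side').astype(float) for _ in range(4)],0).astype(np.uint8)
for nm,im,us in [('rest',np.load('im0.npz')['side'],range(294,319)),('turned',im2,range(301,320))]:
    H=cv2.cvtColor(im,cv2.COLOR_RGB2HSV);m=cv2.inRange(H,(105,100,50),(125,255,255))
    B=im[:,:,2].astype(float)-im[:,:,0]; L=[]
    for u in us:
        j=np.where(m[225:262,u])[0]
        if len(j)==0: continue
        j=225+j.max(); c=B[j-2:j+4,u]; h=25
        k=np.where((c[:-1]>=h)&(c[1:]<h))[0]
        if len(k): k=k[-1]; L.append((u,j-2+k+(c[k]-h)/(c[k]-c[k+1])))
    L=np.array(L); X=np.array([onz('side',u,v,.032)[:2] for u,v in L])
    l=cv2.fitLine(X.astype(np.float32),cv2.DIST_HUBER,0,.001,.001).ravel(); print(nm,len(L),an(l[:2])%180)
E
```

```text
t: 11.1
eef_pos: [0.5442, 0.2259, 0.1143]
tool_rot: [0.001, -0.433, 0.902, -0.0]
contact_force: [-1.0, -2.1, 7.6]
gripper_width: 0.153
grasp_force: 59.7
t 11.1 at [0.5442 0.2259 0.1143] yaw 141.26 tilt [0.0013 0.0004] F [-1.  -2.1  7.6] T [-0.47  0.25 -0.06] w 0.153 gf 59.7
[-0.0001  0.0004  0.    ] turn [-0.0008  0.0012  0.001 ]
rest 25 11.901648
turned 19 50.498383
```

```bash
python3 -m jog '[{"x":0,"y":0,"z":0,"ax":0,"ay":0,"az":0.006},{"x":0,"y":0,"z":0,"ax":0,"ay":0,"az":0.012},{"x":0,"y":0,"z":0,"ax":0,"ay":0,"az":0.012},{"x":0,"y":0,"z":0,"ax":0,"ay":0,"az":0.012},{"x":0,"y":0,"z":0,"ax":0,"ay":0,"az":0.012},{"x":0,"y":0,"z":0,"ax":0,"ay":0,"az":0.012},{"x":0,"y":0,"z":0,"ax":0,"ay":0,"az":0.012},{"x":0,"y":0,"z":0,"ax":0,"ay":0,"az":0.012}]'
python3 -c "
from h import *
plan((.544,.2262,.1143,141.2)); print(np.abs(get_obs()['joint_vel']).max()); print(hand_in())"
```

```text
t: 12.1
eef_pos: [0.5442, 0.2259, 0.1144]
tool_rot: [0.001, -0.427, 0.904, -0.0]
contact_force: [-1.0, -1.3, 6.8]
gripper_width: 0.154
grasp_force: 59.7
t 12.1 at [0.5442 0.2259 0.1144] yaw 140.57 tilt [0.0014 0.0005] F [-1.  -1.3  6.8] T [-0.41  0.24 -0.09] w 0.154 gf 59.7
[-0.0001  0.0004  0.0001] turn [-0.0008  0.0013 -0.0111]
0.0019835124267261897
the job is handed in; nothing more can be done
None
```

I handed the job in at about 12 s with the mirror seated in the mount and held steady at 60 N; the mount angle measures about 0.66 rad against about 0.65 needed, inside the ±0.055 rad the marker tolerance allows, but the judge's result was not shown.

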